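# Rock the pendulum gauge on the sprung stud to its mark and hold it

## Robot

A 6-joint arm with a two-finger parallel gripper is mounted at the origin on a cart in front of the work surface, level with it; the furniture and walls round the work are solid. World frame = base frame: x ahead of the robot, y to its left, z up, the work surface at z = 0. Lengths are in m, angles in rad, forces in N, time in s.
With the tool pointing down it reaches from about 0.3 to 0.875 m from the base axis. Payload 4.2 kg.
Tool frame: the origin (TCP) lies at the centre of the arm's flange, where the gripper is bolted on; the fingertips stand 173 mm ahead of it and the grasp point (between the pads) lies 155 mm ahead of it; z points along the fingers, y is the line along which they close (so a half turn about z gives the same grasp; the last joint's range is limited). The gripper opens to 85 mm and grips with 20 to 120 N. Pads are 22 mm wide; open, the fingers measure 114 mm over their backs; the gripper's body (76 mm by 85 mm) begins 54 mm behind the grasp point. The pads swing forward as they close: fully open they stand 13 mm farther back than shut.
Start: joints at [1.169, 0.32, 1.565, -0, 1.257, -0.02], TCP at [0.214, 0.534, 0.405] pointing down, gripper open.
Joint ranges: [-3.11, 3.11], [-0.84, 2.01], [0.21, 2.61], [-1.34, 4.49], [0.05, 2.63], [-2.56, 2.56]. Speed limits (rad/s): [2.57, 2.57, 3.14, 3.14, 3.14, 3.14].

## Interface

Orientations are given as a unit quaternion [w, x, y, z].
In Python, from bench import ctrl gives the robot as it stands.
- The arm moves only by the tool jog_arm, called after "Call:" by a JSON object that holds its "fn" and its "kwargs". Schema: {"type":"object","properties":{"segments":{"type":"object","properties":{"ticks":{"type":"array","items":{"type":"array","items":{"type":"number"},"minItems":4,"maxItems":4},"minItems":1,"maxItems":10}},"additionalProperties":false,"required":["ticks"]},"jaw":{"type":"number"},"grip_n":{"type":"number"},"only":{"type":"string"},"quiet":{"type":"boolean"},"lines":{"type":"string"}},"required":["segments"],"additionalProperties":false}. segments is an object whose key "ticks" holds a list of rows, 1 to 10 of them, each of 4 numbers: dx, dy, dz in m, then a turn about the tool's z in rad; each row is the pose to reach, as a shift and turn from the pose commanded when the call began, along the tool's axes at that moment; what a row does not reach only later rows make up. A row lasts 1/10 s, in which the tool goes at most 0.05 m and 0.15 rad, less where a joint would pass 70% of its speed; a pose out of reach is approached as far as the arm can. jaw is the finger opening in m, set as the call begins (left out keeps the last). The fingers move at their own pace and stop on an object; grip_n is the grip in N (left out, the last holds). Time passes only in rows, so rows that do not move let the fingers close. The tool returns the time, the measured TCP pose, the force, the opening and the grip force at its end. only (a regular expression) keeps the lines of the reply that match it, lines (a string "A,B") keeps lines A to B, and quiet returns only ok. Input that does not fit is refused with a message, and nothing moves.
- ctrl.read_state(): the state, without advancing time (a new reading comes with each control period).
- ctrl.get_image(name): name is "scene" or "top"; returns (picture, depth): 480x640x3 uint8, red, green, blue; 480x640 float32, m along the optical axis (not along the pixel's ray), 0 where there is no reading.
- ctrl.camera_info(name): a dict with "camera_matrix" (3x3 intrinsics, pixels), "world_from_camera" (4x4, takes a point from camera to world coordinates). Camera axes: x right, y up, looking along -z (the intrinsics and any distortion apply to the point x, -y, -z); pixel columns grow to the right and rows downward; lengths in m; the calibration is good to about 2 mm. A picture is of the moment at which its call begins. camera_info takes no time and is no camera call.
- ctrl.close_job(): hands the job in; it is judged then, once.
The state is a dict: "t": time; "joints": joint angles; "joint_velocities": joint speeds; "joint_efforts": joint torques, N m; "tool_pos": TCP position; "tool_rot": TCP orientation; "ft_force": force on the tool from outside, world axes, zero at the start; "ft_torque": the same for the moment, N m; "grip_width": finger opening in m; "gripper_force": force on a finger pad.
Only numpy, scipy, OpenCV 4.12 (cv2) and the standard library are available. Lean on these libraries where they do the work, as an engineer would, in place of code of your own. Each camera call takes 0.05 s, during which the arm holds its last target. There are 200 camera calls.

## Task

I am about to scribe the lean marked on the pendulum angle gauge: pick the gauge up by its handle, set the middle of its foot down on the uneven sprung crown of the stud in the joist offcut, and rock it sideways until the swinging pointer comes to rest on the raised mark tab on its dial. Press only lightly, so that the crown gives a few millimetres but is not pushed to its stop, keep the dial face from leaning forward or back, and finish while still holding the gauge there without moving. Leave the other things on the bench alone.

Things in the scene. Friction and masses are not known exactly. Their poses are not given: they have to be found in the camera images.
- gauge: Loose pendulum angle gauge, about 0.34 kg: flat foot bar 44 x 100 x 12 mm (x, y, z), white dial 100 mm across and 14 mm thick, its pivot 66 mm above the underside, and on top a black handle block 24 x 54 x 40 mm, 122 to 162 mm above the underside; grasp it across the 24 mm (along x). Origin: centre of the foot's flat underside; z up, dial faces -x, y along the foot
- pointer (a joint): Swinging pointer, rad about the gauge's +x axis through the pivot, 0 = towards the handle, negative = towards gauge +y (left, facing the dial). A bob keeps the needle's point straight up in the world, settling about a second after a movement; so when the gauge is turned from upright by an angle about its own +x axis (top towards its -y) this reads minus that angle
- mark (a joint): Place of the raised steel mark tab on the dial's rim, rad, same zero and sense as the pointer. Stiff, stays where it was set, between -0.45 and -0.15 rad (left of the handle, facing the dial), so the gauge has to lean to the right (top towards its -y) by that much
- pointer_tip (a point): Point of the needle, 42 mm from the pivot, 10.5 mm in front of (-x) the gauge's middle plane
- mark_tip (a point): Foot of the mark tab (tab 8 mm wide, 12 mm long, radial), on its middle line, 42 mm from the pivot, in the same plane as the pointer's point
- offcut: Joist offcut fixed to the bench, softwood block 100 x 160 x 40 mm (x, y, z), with the steel stud in the middle of its top. Origin: centre of its underside
- crown (a joint): How far the stud's sprung crown is pushed down, m: 0 = up, 0.012 = at its stop; about 0.9 N to start it, then 0.6 N more per mm
- crown_top (a point): Top of the stud's crown, 90 mm above the bench when up; it sinks with the crown. The crown is an uneven steel knob: a ball end of 16 mm radius centred on the stud's axis 16 mm below this point, and beside it a lump of 8 mm radius centred 13 mm towards the offcut's +y and 10 mm below this point
- jar_white: Bystander: white jar with a red lid, 58 mm diameter, 70 mm high; origin under its centre
- wood_rib: Bystander: flat wooden potter's rib 52 x 91 x 9 mm; origin under its centre
- wood_block: Bystander: wooden packing block 45 x 90 x 30 mm; origin under its centre

How it is judged:
On the way, in this order (a step that is already met when the one before it is completed fails the run):
1. the gauge is lifted clear of the bench in the gripper (height (world z) of gauge above 0.02 m and contact force between gauge and the fingers above 1 N), for 0.2 s.
2. the middle of its foot is set on the crown, which gives (value of joint crown above 0.0015 m and distance between gauge and crown_top below 0.025 m and contact force between gauge and crown above 0.5 N), for 0.2 s.
At the end, for the whole second after the job is handed in: Held at rest in the gripper, the gauge has the middle of its foot within 25 mm of the crown's top and pushes the crown down 1.5 to 10.5 mm; the pointer's point rests within 4 mm of the middle of the mark tab; the dial leans forward or back less than 8 degrees (all of step 2 and distance between pointer_tip and mark_tip below 0.004 m and value of joint crown below 0.0105 m and contact force between gauge and the fingers above 1 N and angle between gauge's own x axis and vertical between 1.43 and 1.71 rad and angular speed of gauge below 0.3 rad/s and linear speed of gauge below 0.02 m/s); the arm keeps its last pose, push and grip.
It fails at once if a bystander is moved by more than 20 mm (distance of any of jar_white, wood_rib, wood_block from where it was at the start of the episode above 0.02 m).
It also fails if it takes over 48 s, if anything falls off the work surface, if the arm or the gripper's body presses on something with over 40 N, if the wrist force passes 120 N, or if a joint passes its speed limit or range.

## Working session

There is one attempt and no reset: what is moved stays moved. The work goes in short steps, Python scripts to look and compute and a tool call to move; the robot and the scene stay as the last step left them, time stands still between calls to the robot, and variables do not carry over. Pictures are saved under pics/ and viewed, at most 10 in all, crops included, and the job is handed in when it is done.

```bash
ls; mkdir -p pics
```

Create h.py:
```python
import numpy as np, cv2
from bench import ctrl
def grab(n):
    im,d=ctrl.get_image(n); c=ctrl.camera_info(n)
    K=np.array(c["camera_matrix"]);T=np.array(c["world_from_camera"])
    v,u=np.mgrid[:480,:640]
    P=np.stack([(u-K[0,2])/K[0,0]*d,-(v-K[1,2])/K[1,1]*d,-d],-1)
    W=P@T[:3,:3].T+T[:3,3]; W[d==0]=np.nan
    return im,d,W
def save(n,im,f=1): cv2.imwrite('pics/'+n+'.png',cv2.resize(im[...,::-1],None,fx=f,fy=f,interpolation=cv2.INTER_CUBIC))
```

Run:
```python
from h import *
for n in("scene","top"):
    im,d,W=grab(n); save(n+'0',im); np.savez('/tmp/'+n,im=im,W=W)
    print({k:np.round(v,3) if not isinstance(v,(str,dict)) else v for k,v in ctrl.camera_info(n).items()})
print(ctrl.read_state())
```

```text
bench.py
pics
{'camera_matrix': array([[517.794,   0.   , 322.131],
       [  0.   , 517.794, 235.146],
       [  0.   ,   0.   ,   1.   ]]), 'world_from_camera': array([[ 0.792,  0.406, -0.456,  0.216],
       [-0.611,  0.512, -0.604, -0.275],
       [-0.012,  0.757,  0.653,  0.651],
       [ 0.   ,  0.   ,  0.   ,  1.   ]])}
{'camera_matrix': array([[610.202,   0.   , 318.891],
       [  0.   , 610.202, 252.708],
       [  0.   ,   0.   ,   1.   ]]), 'world_from_camera': array([[-0.024,  0.982, -0.189,  0.378],
       [-1.   , -0.021,  0.018,  0.218],
       [ 0.014,  0.19 ,  0.982,  1.18 ],
       [ 0.   ,  0.   ,  0.   ,  1.   ]])}
{'t': 0.1, 'joints': array([ 1.16899921e+00,  3.20228553e-01,  1.56556034e+00, -2.03401058e-05,
        1.25739770e+00, -1.99913704e-02]), 'joint_velocities': array([ 1.18566929e-03, -6.78366286e-05, -1.80782387e-03, -3.97607505e-04,
        2.23198203e-03, -7.78002632e-04]), 'joint_efforts': array([ 3.10326950e-04, -4.16408980e+01, -2.34703428e+01, -1.06212417e-04,
        5.01377683e-03, -1.09167621e-05]), 'tool_pos': array([0.21418129, 0.53345803, 0.40396449]), 'tool_rot': array([-1.57375764e-04,  1.89742299e-01,  9.81833603e-01, -7.81339009e-04]), 'ft_force': array([ 0.09079809, -0.68372582, -0.6933381 ]), 'ft_torque': array([ 0.05114796,  0.00790799, -0.01976494]), 'gripper_force': 0.0, 'grip_width': 0.08530330227842639}
```

View pics/scene0.png

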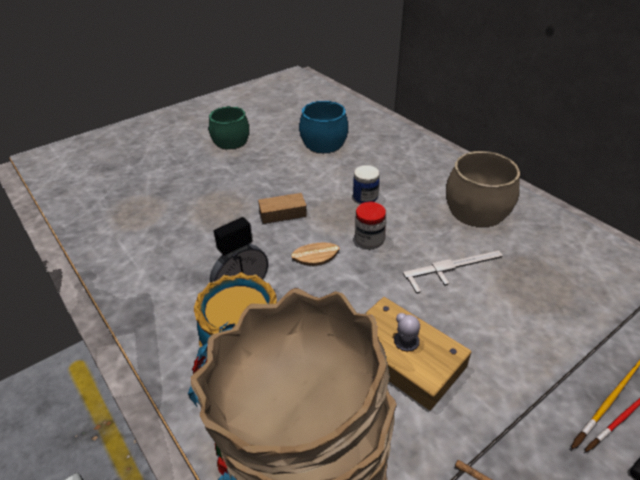

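View pics/top0.png

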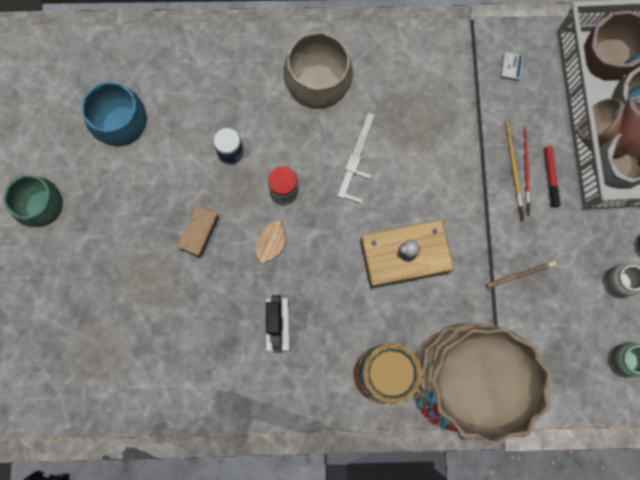

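The top picture shows the gauge at about (277,322), with its handle over the left part of its white foot. The offcut is at (407,253) with its knob at (409,249), the rib at (270,241), the block at (199,231) and the red-lid jar at (283,183). The scene picture shows the gauge at (238,255), partly behind the pots. Next I'll measure positions and take close-ups.

Run:
```python
from h import *
t=np.load('/tmp/top.npz');W=t['W'];im=t['im']
def rect(name,u0,u1,v0,v1,z0,z1):
    w=W[v0:v1,u0:u1].reshape(-1,3);w=w[(w[:,2]>z0)&(w[:,2]<z1)]
    r=cv2.minAreaRect((w[:,:2]*1000).astype(np.float32)); print(name,len(w),w.mean(0).round(3),np.round(r[0],1),np.round(r[1],1),round(r[2],1))
rect('handle',250,310,280,365,.145,.175)
rect('foot',250,310,280,365,.006,.03)
rect('mid',250,310,280,365,.03,.13)
rect('offcut',350,465,210,300,.034,.046)
rect('knob',385,430,230,270,.06,.12)
rect('jar',260,310,160,215,.05,.1)
rect('rib',250,292,215,268,.004,.02)
rect('block',170,225,200,262,.02,.04)
rect('ybowl',350,425,335,410,.03,.3)
rect('bowl',425,555,315,445,.03,.4)
w=W[335:445,350:555,2];print(np.nanmax(w))
w=W[280:365,250:310];print(w[::6,::5,2].round(3))
s=np.load('/tmp/scene.npz');a=cv2.resize(s['im'][205:305,190:290],(400,400),interpolation=cv2.INTER_CUBIC)
b=cv2.resize(im[280:365,235:320],(400,400),interpolation=cv2.INTER_CUBIC)
save('crop1',np.hstack([a,b]))
```

```text
handle 476 [0.467 0.28  0.16 ] [468.  280.4] [23.8 53.7] 89.5
foot 491 [0.462 0.273 0.012] [474.6 286.3] [ 73.6 152.7] 89.0
mid 270 [0.457 0.277 0.086] [467.1 277.8] [98.7 19.5] 0.1
offcut 3946 [0.595 0.03  0.039] [596.9  29.4] [100.4 160.9] 9.7
knob 257 [0.594 0.032 0.083] [596.2  30.9] [33.  29.4] 57.5
jar 730 [0.733 0.264 0.067] [734.1 264.4] [54.7 55.8] 54.9
rib 867 [0.629 0.292 0.008] [629.9 291.9] [78.6 98.5] 88.9
block 1110 [0.65  0.431 0.029] [651.  431.5] [46.8 89.9] 66.5
ybowl 3750 [0.37  0.089 0.194] [375.9  76. ] [126.3 124.9] 82.2
bowl 12447 [ 0.356 -0.044  0.235] [355.6 -38.1] [177.4 176. ] 48.2
0.29859079459451743
[[-0.005 -0.006 -0.002  0.     0.001 -0.002  0.004 -0.005  0.001 -0.002
   0.003 -0.001]
 [-0.003 -0.001 -0.002 -0.004 -0.001 -0.002 -0.002  0.002 -0.002  0.002
  -0.003 -0.006]
 [-0.001 -0.005 -0.001 -0.006  0.001  0.    -0.005  0.    -0.002 -0.002
  -0.    -0.   ]
 [ 0.001  0.001 -0.003  0.     0.092  0.1    0.051  0.008 -0.001  0.002
  -0.001 -0.001]
 [ 0.001  0.    -0.002  0.16   0.161  0.158  0.034  0.013 -0.002 -0.002
   0.001 -0.005]
 [-0.003  0.    -0
[... 166 characters left out ...]
an -0.004 -0.002  0.158  0.161  0.163  0.131  0.012 -0.     0.001
   0.001 -0.004]
 [ 0.     0.001  0.001  0.154  0.161  0.159  0.131  0.011  0.002 -0.001
   0.002  0.   ]
 [-0.001  0.001  0.002 -0.005  0.141  0.138  0.032  0.012 -0.004 -0.
  -0.    -0.001]
 [ 0.004 -0.001 -0.003  0.001  0.013  0.098  0.099  0.012 -0.004 -0.
  -0.002 -0.003]
 [-0.004 -0.003 -0.002 -0.005  0.008  0.081  0.087  0.011 -0.001 -0.001
  -0.004  0.003]
 [-0.002  0.001 -0.003  0.003 -0.003  0.002 -0.    -0.005  0.002 -0.003
  -0.003 -0.003]
 [ 0.003 -0.003 -0.002 -0.001  0.002 -0.001  0.001 -0.003  0.001 -0.003
   0.    -0.   ]
 [-0.001  0.002 -0.002  0.    -0.002 -0.004 -0.003 -0.001 -0.001 -0.001
   0.    -0.001]]
```

View pics/crop1.png

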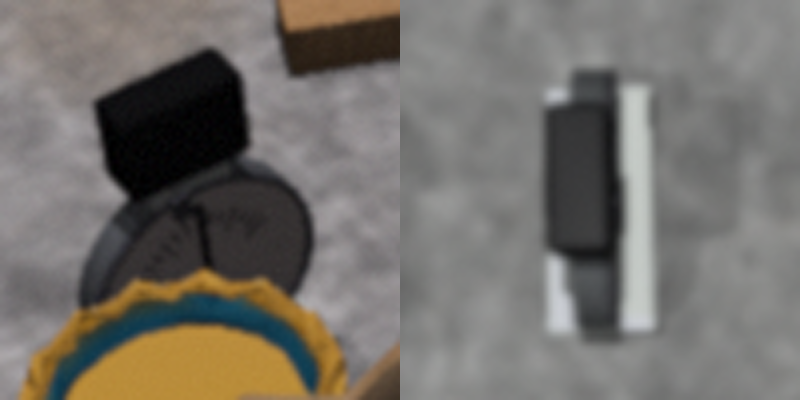

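The dial faces world -y, so gauge +x is world +y and gauge +y is world -x. The handle is centred at (0.468, 0.280), and the needle points up at about (200,210) to (210,265) in the crop. I'll move above it with tool y along world y.

Add to h.py:
```python
from scipy.spatial.transform import Rotation as Rn
def rel(dw):
    s=ctrl.read_state();q=s['tool_rot'];R=Rn.from_quat(q,scalar_first=True).as_matrix()
    y=np.degrees(np.arctan2(R[1,1],R[0,1]))
    print('t',round(s['t'],2),'pos',s['tool_pos'].round(4),'yaw_toolY',round(y,2),'tool-axes',(R.T@np.array(dw)).round(4),'f',s['ft_force'].round(2))
```

```bash
python3 -c "
from h import *
rel([.468-.214,.2804-.534,0])"
```

```text
t 0.1 pos [0.2142 0.5335 0.404 ] yaw_toolY 68.12 tool-axes [-3.302e-01 -1.407e-01  2.000e-04] f [ 0.09 -0.68 -0.69]
```

Call:
{"fn": "jog_arm", "kwargs": {"segments": {"ticks": [[-0.041,-0.018,0,-0.13],[-0.082,-0.035,0,-0.26],[-0.124,-0.053,0,-0.383],[-0.165,-0.071,0,-0.383],[-0.206,-0.088,0,-0.383],[-0.247,-0.106,0,-0.383],[-0.289,-0.124,0,-0.383],[-0.33,-0.141,0,-0.383],[-0.33,-0.141,0,-0.383]]}, "jaw": 0.085, "grip_n": 40}}

```text
t: 1.0
tool_pos: [0.4709, 0.2765, 0.4042]
tool_rot: [0.0, 0.002, 1.0, -0.001]
ft_force: [-0.6, 1.4, 0.3]
grip_width: 0.0852
gripper_force: 0.0
```

```bash
python3 -c "
from h import *
s=ctrl.read_state();p=s['tool_pos'];rel(np.array([.468,.2804,.301])-p)"
```

```text
t 1.0 pos [0.4709 0.2765 0.4042] yaw_toolY 89.74 tool-axes [0.003  0.004  0.1032] f [-0.56  1.36  0.31]
```

Call:
{"fn": "jog_arm", "kwargs": {"segments": {"ticks": [[0,0,0,0],[0,0,0.03,0],[0,0,0.06,0],[0,0,0.09,0],[0,0,0.104,0],[0,0,0.104,0]]}, "jaw": 0.085, "grip_n": 40}}

```text
t: 1.6
tool_pos: [0.4662, 0.2805, 0.2984]
tool_rot: [-0.003, -0.002, 1.0, -0.001]
ft_force: [0.6, -0.3, -0.5]
grip_width: 0.0852
gripper_force: 0.0
```

Call:
{"fn": "jog_arm", "kwargs": {"segments": {"ticks": [[0,0,0,0],[0,0,0,0],[0,0,0,0],[0,0,0,0],[0,0,0,0],[0,0,0,0],[0,0,0,0]]}, "jaw": 0, "grip_n": 40}}

```text
t: 2.3
tool_pos: [0.4681, 0.2797, 0.3015]
tool_rot: [0.001, -0.001, 1.0, 0.0]
ft_force: [-0.5, -1.2, 6.1]
grip_width: 0.0237
gripper_force: 40.5
```

Call:
{"fn": "jog_arm", "kwargs": {"segments": {"ticks": [[0,0,-0.03,0],[0,0,-0.06,0],[0,0,-0.1,0],[0,0,-0.14,0],[0,0,-0.16,0],[0,0,-0.16,0],[0,0,-0.16,0],[0,0,-0.16,0],[0,0,-0.16,0],[0,0,-0.16,0]]}}}

```text
t: 3.3
tool_pos: [0.4679, 0.2798, 0.4594]
tool_rot: [-0.001, -0.001, 1.0, -0.001]
ft_force: [-0.7, -0.4, -2.7]
grip_width: 0.0233
gripper_force: 40.5
```

Run:
```python
from h import *
im,d,W=grab('scene');save('lift',im);np.savez('/tmp/l',im=im,W=W)
t=np.load('/tmp/top.npz')['W'];k=t[232:268,388:430].reshape(-1,3);k=k[k[:,2]>.06]
top=k[k[:,2]>.084];print('knob top',top.mean(0).round(4),k[:,2].max(),len(top))
low=k[(k[:,2]<.088)];print('low mean',low.mean(0).round(4))
```

```text
knob top [0.5958 0.0325 0.0868] 0.09329316468330573 129
low mean [0.5941 0.032  0.082 ]
```

View pics/lift.png

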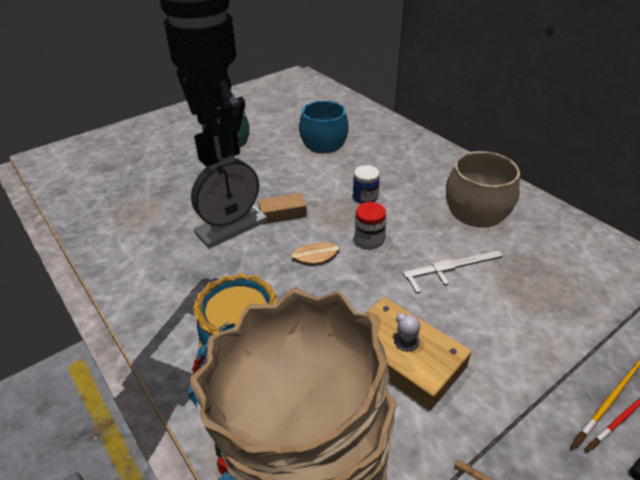

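The gauge is lifted and upright. Its dial is at (226,193) with the needle up. The knob in the scene picture is at (408,330), with its lump to the upper left at (401,319), which is towards world +y. Now I'll rectify the dial to read the mark.

Add to h.py:
```python
def dial(im,piv,yaw=90.,n=480,half=.062):
    "front view of the dial plane about piv (world); yaw of gauge x in deg; up=world z, right=gauge -y"
    c=ctrl.camera_info('scene');K=np.array(c["camera_matrix"]);T=np.linalg.inv(np.array(c["world_from_camera"]))
    a=np.radians(yaw);r=np.array([np.sin(a),-np.cos(a),0]);up=np.array([0,0,1.])
    pts=np.array([piv+r*x+up*y for x,y in((-half,half),(half,half),(half,-half),(-half,-half))])
    p=pts@T[:3,:3].T+T[:3,3];uv=np.stack([K[0,0]*p[:,0]/-p[:,2]+K[0,2],-K[1,1]*p[:,1]/-p[:,2]+K[1,2]],1).astype(np.float32)
    H=cv2.getPerspectiveTransform(uv,np.float32([[0,0],[n,0],[n,n],[0,n]]))
    w=cv2.warpPerspective(im,H,(n,n),flags=cv2.INTER_CUBIC)
    return np.clip(w.astype(float)*255/np.percentile(w,97),0,255).astype(np.uint8)
```

Run:
```python
from h import *
im=np.load('/tmp/l.npz')['im']; save('dial1',dial(im,np.array([.468,.2798-.0105,.4594-.301+.066])))
```

```text
(no output)
```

View pics/dial1.png

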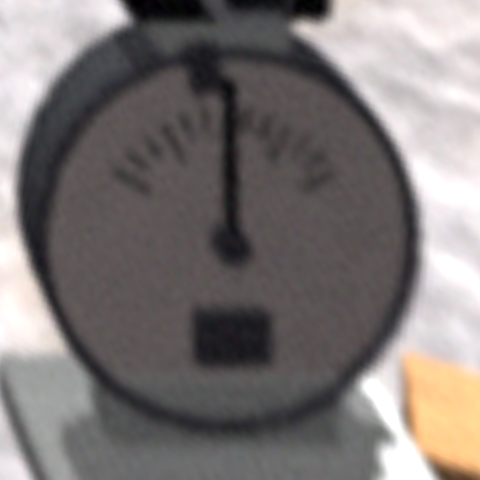

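In the rectified dial (3.87 px/mm) the pivot is at (232,245) and the needle point at (230,85). The mark tab is centred at about (205,72), so the mark is at about -0.16 rad. I'll carry the gauge over the crown.

Call:
{"fn": "jog_arm", "kwargs": {"segments": {"ticks": [[-0.010,-0.02,0,0],[-0.025,-0.05,0,0],[-0.043,-0.085,0,0],[-0.061,-0.12,0,0],[-0.079,-0.155,0,0],[-0.096,-0.19,0,0],[-0.112,-0.22,0,0],[-0.121,-0.24,0,0],[-0.1265,-0.25,0,0],[-0.1265,-0.25,0,0]]}}}

```text
t: 4.35
tool_pos: [0.5953, 0.029, 0.4601]
tool_rot: [-0.0, 0.0, 1.0, 0.0]
ft_force: [-0.1, 1.3, -2.7]
grip_width: 0.0235
gripper_force: 40.5
```

Call:
{"fn": "jog_arm", "kwargs": {"segments": {"ticks": [[0,0,0.015,0],[0,0,0.03,0],[0,0,0.045,0],[0,0,0.055,0],[0,0,0.06,0],[0,0,0.06,0],[0,0,0.06,0],[0,0,0.06,0]]}}}

```text
t: 5.15
tool_pos: [0.5949, 0.0301, 0.4016]
tool_rot: [0.001, -0.001, 1.0, 0.0]
ft_force: [0.2, 0.1, -3.0]
grip_width: 0.0231
gripper_force: 40.5
```

Run:
```python
from h import *
rel([0,0,0])
im,d,W=grab('scene');np.savez('/tmp/l2',im=im,W=W)
save('above',im[100:400,240:540],2)
```

```text
t 5.15 pos [0.5949 0.0301 0.4016] yaw_toolY 90.07 tool-axes [0. 0. 0.] f [ 0.22  0.09 -3.  ]
```

View pics/above.png

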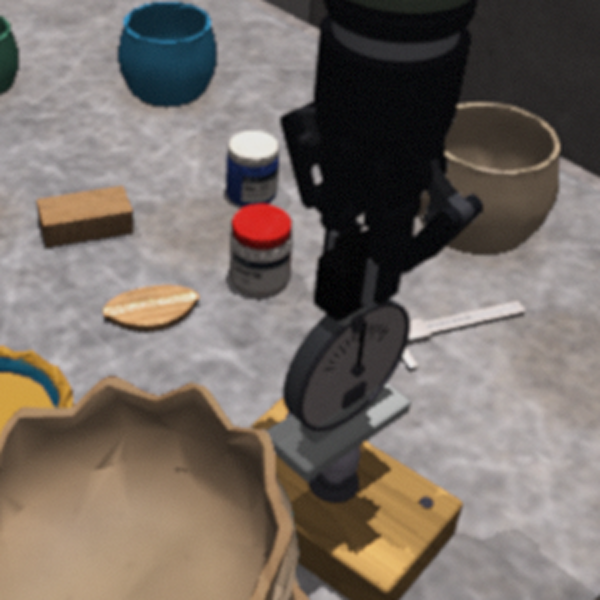

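The gauge hangs just over the stud, with the foot centred at about (340,430) in the crop, and the dial is visible at (350,365). I'll lower it to press about 5 mm and ease the grip.

Call:
{"fn": "jog_arm", "kwargs": {"segments": {"ticks": [[0,0,0.004,0],[0,0,0.008,0],[0,0,0.011,0],[0,0,0.013,0],[0,0,0.015,0],[0,0,0.015,0],[0,0,0.015,0],[0,0,0.015,0],[0,0,0.015,0]]}}}

```text
t: 6.1
tool_pos: [0.5948, 0.0299, 0.3859]
tool_rot: [0.0, -0.001, 1.0, 0.0]
ft_force: [-0.8, -0.8, 0.9]
grip_width: 0.0235
gripper_force: 41.0
```

Call:
{"fn": "jog_arm", "kwargs": {"segments": {"ticks": [[0,0,0,0],[0,0,0,0],[-0.002,0,0,0],[-0.004,0,0,0],[-0.006,0,0,0],[-0.008,0,0.0002,0],[-0.010,0,0.0005,0],[-0.012,0,0.0008,0],[-0.012,0,0.0008,0],[-0.012,0,0.0008,0]]}, "grip_n": 20}}

```text
t: 7.1
tool_pos: [0.607, 0.0299, 0.385]
tool_rot: [0.001, -0.001, 1.0, 0.0]
ft_force: [-1.9, 0.7, 0.9]
grip_width: 0.0236
gripper_force: 41.1
```

Run:
```python
from h import *
im,d,W=grab('scene');s=ctrl.read_state();p=s['tool_pos'];print(p,s['ft_force'])
b=im[220:340,340:460]
save('rock1',np.hstack([dial(im,np.array([p[0]-.006,.030-.0105,p[2]-.301+.066]),n=400),cv2.resize(b,(400,400))]))
```

```text
[0.60695854 0.02996575 0.38510809] [-1.28501244  0.47459342  1.58236348]
```

View pics/rock1.png

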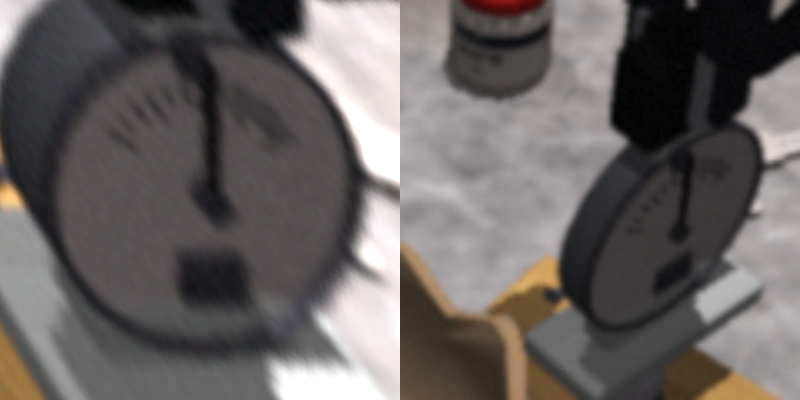

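The gauge barely rotated: the needle is at about (210,60) against the tab at (188,60) in the rectified view, and the rectangle is still straight below the pivot. So the foot slid on the crown, because the grip still reads 41 N. I'll go back, re-grip at 20 N, and add a tilt measurement from depth.

Add to h.py:
```python
def tilt():
    im,d,W=grab('scene');s=ctrl.read_state();p=s['tool_pos'];u=p[2]-.301
    w=W.reshape(-1,3)
    m=(abs(w[:,0]-p[0]+.01)<.075)&(w[:,1]>p[1]-.021)&(w[:,1]<p[1]-.0085)&(w[:,2]>u-.002)&(w[:,2]<u+.03)
    w=w[m]
    for i in range(3):
        A=np.c_[w[:,:2]-p[:2],np.ones(len(w))];c=np.linalg.lstsq(A,w[:,2],rcond=None)[0];r=w[:,2]-A@c
        w=w[abs(r)<.005]
    x0,x1=np.percentile(w[:,0],[1,99])
    print('t',round(s['t'],2),'lean',round(-c[0],3),'dz/dy',round(c[1],3),'n',len(w),'foot x mid',round((x0+x1)/2,4),'z',round(c[2],4),'tcp',p.round(4),'f',s['ft_force'].round(2),'grip',round(s['gripper_force'],1))
    return im,p
```

```bash
python3 -c "
from h import *
tilt()"
```

```text
t 7.2 lean -0.003 dz/dy 0.101 n 517 foot x mid 0.6037 z 0.0966 tcp [0.6069 0.03   0.3851] f [-1.22  0.4   1.03] grip 41.1
```

Call:
{"fn": "jog_arm", "kwargs": {"segments": {"ticks": [[0.003,0,0,0],[0.006,0,0,0],[0.009,0,0,0],[0.012,0,-0.0008,0],[0.012,0,-0.0008,0],[0.012,0,-0.0008,0],[0.012,0,-0.0008,0]]}, "jaw": 0.001, "grip_n": 20}}

```text
t: 7.9
tool_pos: [0.5945, 0.0299, 0.3855]
tool_rot: [-0.001, -0.001, 1.0, 0.0]
ft_force: [1.0, -0.7, 2.6]
grip_width: 0.0235
gripper_force: 41.1
```

```bash
python3 -c "
from h import *
tilt()"
```

```text
t 7.95 lean -0.007 dz/dy 0.122 n 519 foot x mid 0.5911 z 0.0973 tcp [0.5946 0.03   0.3855] f [ 0.38 -0.5   1.25] grip 41.1
```

Run:
```python
from h import *
for f,p in(('l',[.468,.2798,.4594]),('l2',[.5949,.0301,.4016])):
    W=np.load(f'/tmp/{f}.npz')['W'].reshape(-1,3);u=p[2]-.301
    m=(abs(W[:,0]-p[0])<.075)&(W[:,1]>p[1]-.021)&(W[:,1]<p[1]-.0085)&(W[:,2]>u-.002)&(W[:,2]<u+.03);w=W[m]
    for i in range(3):
        A=np.c_[w[:,:2]-p[:2],np.ones(len(w))];c=np.linalg.lstsq(A,w[:,2],rcond=None)[0];r=w[:,2]-A@c;w=w[abs(r)<.005]
    print(f,c.round(3),len(w),(np.percentile(w[:,0],[1,99]).mean()).round(4))
```

```text
l [0.015 0.658 0.181] 408 0.4644
l2 [0.006 0.151 0.114] 526 0.5927
```

Call:
{"fn": "jog_arm", "kwargs": {"segments": {"ticks": [[0,0,-0.02,0],[0,0,-0.045,0],[0.01,0.02,-0.07,0],[0.03,0.06,-0.0755,0],[0.053,0.105,-0.0755,0],[0.076,0.15,-0.0755,0],[0.096,0.19,-0.0755,0],[0.112,0.22,-0.0755,0],[0.122,0.24,-0.0755,0],[0.1265,0.25,-0.0755,0]]}}}

```text
t: 8.95
tool_pos: [0.4666, 0.2813, 0.4599]
tool_rot: [-0.002, -0.002, 1.0, -0.001]
ft_force: [0.6, -0.7, -3.2]
grip_width: 0.0238
gripper_force: 40.5
```

Call:
{"fn": "jog_arm", "kwargs": {"segments": {"ticks": [[0,0,0.02,0],[0,0,0.055,0],[0,0,0.09,0],[0,0,0.12,0],[0,0,0.142,0],[0,0,0.150,0],[0,0,0.154,0],[0,0,0.156,0],[0,0,0.158,0],[0,0,0.158,0]]}}}

```text
t: 9.95
tool_pos: [0.4681, 0.2798, 0.304]
tool_rot: [0.001, -0.001, 1.0, 0.0]
ft_force: [0.0, 0.2, -2.7]
grip_width: 0.0237
gripper_force: 40.5
```

Call:
{"fn": "jog_arm", "kwargs": {"segments": {"ticks": [[0,0,0.001,0],[0,0,0.002,0],[0,0,0.003,0],[0,0,0.003,0],[0,0,0.003,0]]}}}

```text
t: 10.45
tool_pos: [0.468, 0.2798, 0.3015]
tool_rot: [0.001, -0.001, 1.0, 0.0]
ft_force: [-1.0, -2.0, 5.5]
grip_width: 0.0234
gripper_force: 41.5
```

Call:
{"fn": "jog_arm", "kwargs": {"segments": {"ticks": [[0,0,0,0],[0,0,0,0],[0,0,0,0],[0,0,-0.006,0],[0,0,-0.012,0],[0,0,-0.012,0],[0,0,-0.012,0]]}, "jaw": 0.04, "grip_n": 20}}

```text
t: 11.15
tool_pos: [0.468, 0.2798, 0.3126]
tool_rot: [0.0, -0.001, 1.0, 0.0]
ft_force: [1.0, -0.1, 0.3]
grip_width: 0.04
gripper_force: 0.0
```

Call:
{"fn": "jog_arm", "kwargs": {"segments": {"ticks": [[0,0,0,0],[0,0,0,0],[0,0,0,0],[0,0,0,0],[0,0,0,0]]}, "jaw": 0, "grip_n": 20}}

```text
t: 11.65
tool_pos: [0.468, 0.2798, 0.3122]
tool_rot: [0.0, -0.001, 1.0, -0.0]
ft_force: [-0.2, -1.6, 0.5]
grip_width: 0.0235
gripper_force: 22.0
```

Call:
{"fn": "jog_arm", "kwargs": {"segments": {"ticks": [[0,0,-0.02,0],[0,0,-0.05,0],[0,0,-0.09,0],[0,0,-0.12,0],[0,0,-0.14,0],[0,0,-0.145,0],[0,0,-0.145,0]]}}}

```text
t: 12.35
tool_pos: [0.4678, 0.2798, 0.4568]
tool_rot: [-0.0, -0.001, 1.0, -0.0]
ft_force: [-0.2, 0.2, -3.9]
grip_width: 0.0236
gripper_force: 21.5
```

```bash
python3 -c "
from h import *
im,p=tilt();save('regrip',im[60:320,120:380],1.5)"
```

```text
t 12.4 lean -0.009 dz/dy 1.033 n 325 foot x mid 0.4656 z 0.1745 tcp [0.4677 0.2797 0.4558] f [ 0.59  0.33 -3.69] grip 21.5
```

View pics/regrip.png

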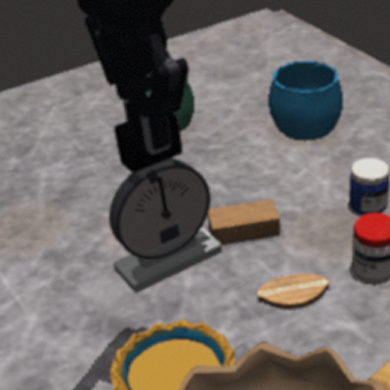

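The gauge is held upright at 21.5 N, gripped higher on the handle. I'll go back over the crown, press about 7 mm, then rock.

Call:
{"fn": "jog_arm", "kwargs": {"segments": {"ticks": [[-0.010,-0.02,0,0],[-0.025,-0.05,0,0],[-0.043,-0.085,0,0],[-0.061,-0.12,0,0],[-0.079,-0.155,0,0],[-0.096,-0.19,0,0],[-0.112,-0.22,0,0],[-0.121,-0.24,0,0],[-0.1265,-0.25,0,0],[-0.1265,-0.25,0,0]]}}}

```text
t: 13.4
tool_pos: [0.5952, 0.029, 0.4553]
tool_rot: [-0.002, 0.0, 1.0, 0.0]
ft_force: [-0.1, 0.3, -2.4]
grip_width: 0.0235
gripper_force: 21.6
```

Call:
{"fn": "jog_arm", "kwargs": {"segments": {"ticks": [[0,0,0.015,0],[0,0,0.03,0],[0,0,0.042,0],[0,0,0.05,0],[0,0,0.055,0],[0,0,0.058,0],[0,0,0.06,0],[0,0,0.0615,0],[0,0,0.0615,0],[0,0,0.0615,0]]}}}

```text
t: 14.4
tool_pos: [0.5947, 0.0301, 0.3963]
tool_rot: [0.0, -0.001, 1.0, 0.0]
ft_force: [-1.5, 2.0, 1.1]
grip_width: 0.0236
gripper_force: 22.2
```

```bash
python3 -c "
from h import *
tilt()"
```

```text
t 14.45 lean 0.005 dz/dy 0.353 n 395 foot x mid 0.5915 z 0.1013 tcp [0.5947 0.03   0.3963] f [-2.61  1.18  1.84] grip 22.2
```

Call:
{"fn": "jog_arm", "kwargs": {"segments": {"ticks": [[-0.002,0,0,0],[-0.004,0,0,0],[-0.006,0,0,0],[-0.008,0,0,0],[-0.010,0,0.0003,0],[-0.012,0,0.0005,0],[-0.012,0,0.0005,0],[-0.012,0,0.0005,0]]}}}

```text
t: 15.25
tool_pos: [0.6069, 0.0299, 0.3952]
tool_rot: [0.0, -0.001, 1.0, 0.0]
ft_force: [-1.3, 0.1, 2.7]
grip_width: 0.0235
gripper_force: 22.4
```

```bash
python3 -c "
from h import *
tilt()"
```

```text
t 15.3 lean 0.037 dz/dy 0.439 n 338 foot x mid 0.5853 z 0.1022 tcp [0.6068 0.0299 0.3953] f [-1.41  1.44  1.8 ] grip 22.4
```

```bash
sed -i 's/u=p\[2\]-.301$/u=p[2]-.3115/' h.py
python3 -c "
from h import *
tilt()"
```

```text
t 15.35 lean 0.077 dz/dy 0.157 n 541 foot x mid 0.5927 z 0.0959 tcp [0.6068 0.03   0.3953] f [0.01 1.28 0.76] grip 22.4
```

Call:
{"fn": "jog_arm", "kwargs": {"segments": {"ticks": [[-0.002,0,0,0],[-0.004,0,0.0003,0],[-0.006,0,0.0005,0],[-0.008,0,0.0008,0],[-0.010,0,0.001,0],[-0.012,0,0.0013,0],[-0.012,0,0.0013,0],[-0.012,0,0.0013,0]]}}}

```text
t: 16.15
tool_pos: [0.6189, 0.03, 0.3939]
tool_rot: [0.0, -0.001, 1.0, 0.0]
ft_force: [-1.5, 1.5, 1.1]
grip_width: 0.0238
gripper_force: 22.5
```

```bash
python3 -c "
from h import *
im,p=tilt()
save('rock2',np.hstack([dial(im,np.array([p[0]-.012,.030-.0105,p[2]-.312+.066]),n=400),cv2.resize(im[220:340,340:460],(400,400))]))"
```

```text
t 16.2 lean 0.149 dz/dy 0.176 n 539 foot x mid 0.5931 z 0.0935 tcp [0.6188 0.03   0.394 ] f [-1.25  2.01  1.76] grip 22.5
```

View pics/rock2.png

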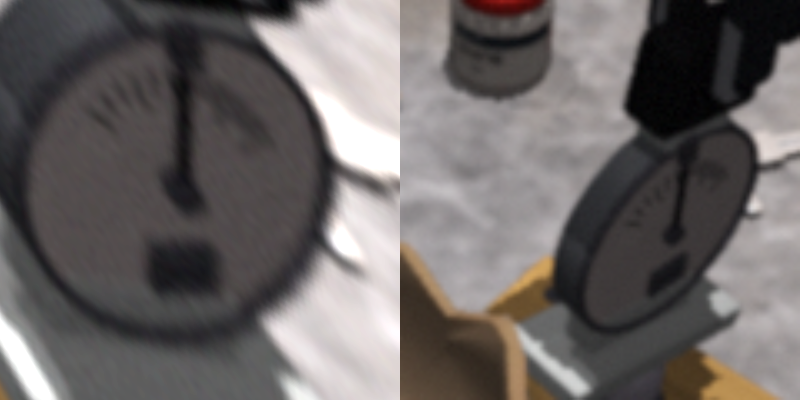

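The rectified view now shows the needle point at (183,60) right under the tab at (184,42), with a lean of about 0.155 rad. The press works out at about 6 mm. I'll let it settle for a second and check once more.

Call:
{"fn": "jog_arm", "kwargs": {"segments": {"ticks": [[-0.0005,0,0,0],[-0.001,0,0,0],[-0.001,0,0,0],[-0.001,0,0,0],[-0.001,0,0,0],[-0.001,0,0,0],[-0.001,0,0,0],[-0.001,0,0,0],[-0.001,0,0,0],[-0.001,0,0,0]]}}}

```text
t: 17.2
tool_pos: [0.6197, 0.03, 0.3939]
tool_rot: [-0.0, -0.001, 1.0, 0.0]
ft_force: [-1.2, 1.2, 2.5]
grip_width: 0.0236
gripper_force: 22.5
```

Call:
{"fn": "jog_arm", "kwargs": {"segments": {"ticks": [[0,0,0,0],[0,0,0,0],[0,0,0,0],[0,0,0,0],[0,0,0,0],[0,0,0,0],[0,0,0,0],[0,0,0,0]]}}}

```text
t: 18.0
tool_pos: [0.6197, 0.03, 0.3939]
tool_rot: [0.0, -0.001, 1.0, 0.0]
ft_force: [-1.7, 0.1, 1.3]
grip_width: 0.024
gripper_force: 22.5
```

```bash
python3 -c "
from h import *
im,p=tilt();tilt()
save('final',dial(im,np.array([p[0]-.016,.030-.0105,p[2]-.312+.066]),n=600,half=.055))"
```

```text
t 18.05 lean 0.157 dz/dy 0.181 n 518 foot x mid 0.5929 z 0.0935 tcp [0.6197 0.03   0.3939] f [-0.67  0.56  1.86] grip 22.5
t 18.1 lean 0.156 dz/dy 0.166 n 518 foot x mid 0.5931 z 0.0932 tcp [0.6197 0.03   0.3939] f [-1.46  1.19  1.24] grip 22.5
```

View pics/final.png

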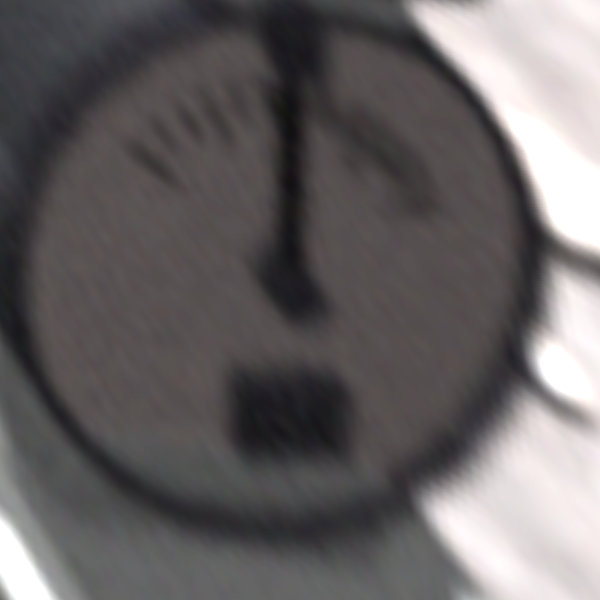

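The needle point at (290,75) lies on the tab's middle line at about (293,50), within about 1 mm. The gauge is at rest, so I'm handing it in.

```bash
python3 -c "
from bench import ctrl
print(ctrl.close_job())"
```

```text
the job is handed in; nothing more can be done
None
```

I handed the job in at about 18 s with the gauge held still on the crown, which is pressed about 6 mm (estimated from height and force). It leans about 0.16 rad, with the pointer within about 1 mm of the mark tab; the first rock slid without turning, so I set the gauge back on the bench to re-grip it more lightly. No verdict was printed.

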